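# Unclip the service cover of a lathe's control box

### The arm

A 6-joint arm with a two-finger parallel gripper is mounted at the origin on the work surface. World frame = base frame: x ahead of the robot, y to its left, z up, the work surface at z = 0. Lengths are in mm, angles in rad, forces in N, time in s.
With the tool pointing down it reaches from about 350 to 775 mm from the base axis. Payload 7.3 kg.
Tool frame: the origin (TCP) lies on the centre line of the jaws, within the pads' length; the fingertips stand 17 mm ahead of it and the grasp point (between the pads) lies 2 mm behind it; z points along the fingers, y is the line along which they close (so a half turn about z gives the same grasp; the last joint's range is limited). The gripper opens to 92 mm and grips with 3 to 60 N. Pads are 19 mm wide; open, the fingers measure 130 mm over their backs; the gripper's body (75 mm by 190 mm) begins 47 mm behind the grasp point.
Start: joints at [0.988, 0.342, 1.524, -0, 1.275, -0.146], TCP at [222.086, 475.735, 212.341] pointing down, gripper open.
Joint ranges: [-2.53, 2.53], [-0.77, 2.02], [0.04, 2.7], [-1, 4.14], [0.28, 2.66], [-3.11, 3.11]. Speed limits (rad/s): [2.57, 2.57, 3.14, 3.14, 3.14, 3.14].

### API

Orientations are given as [roll, pitch, yaw] about the fixed x, y, z axes, in that order (R = Rz(yaw) Ry(pitch) Rx(roll)).
In Python, from plant import bot gives the robot as it stands. The module is installed in compiled form; this text tells all that it offers.
- The arm moves only by the shell command python3 -m pendant 'ROWS'. ROWS is JSON, a list of rows, each a list of 3 entries, a list of its own where there are three numbers: the shift along the world's x, y, z as a fraction of full scale, then the turn, a rotation vector about the world's x, y, z as a fraction of full scale, then the opening, from -1 (shut) to 1 (fully open), so that 0 is half open. In form: [[[tx, ty, tz], [rx, ry, rz], claw], ...]. A call has exactly 10 rows; each row shifts and turns the commanded pose from where the row before left it; what a row does not reach is not made up. Full scale, the value 1, is 30 mm for a shift and 0.12 rad for a turn. A row lasts 1/12 s, in which the tool goes at most 41.7 mm and 7.16 degrees, less where a joint would pass 70% of its speed; a pose out of reach is approached as far as the arm can. A call with a number of a shift or a turn outside -1 to 1 is refused whole. A call with a gripper value outside its range is refused whole. The fingers move at their own pace and stop on an object; the grip force is fixed at half the most. Time passes only in rows, so rows that do not move let the fingers close, or fill a call up. It gives the time, the measured TCP pose, the force, the opening and the grip force at its end, in the units of the state.
- bot.get_obs(): the state, without advancing time (a new reading comes with each control period).
- bot.capture(name): name is "scene" or "side" or "wrist"; returns the picture (420x560x3 uint8, blue, green, red); there is no depth.
- bot.camera_params(name): a dict with "fovy" (degrees; the focal length in pixels is half the picture's height over the tangent of half this angle, whatever the lens; pixels are square), "cx", "cy" (the principal point, pixels), "distortion" ([k1, k2, p1, p2, k3] as OpenCV has them; the pictures are not rectified), "camera_from_world" (4x4, takes a point from world to camera coordinates). Camera axes: x right, y down, z forward; pixel columns grow to the right and rows downward; lengths in mm; the calibration is good to about 2 mm. A picture is of the moment at which its call begins: read the wrist's pose just before it. camera_params takes no time and is no camera call; for the wrist camera it gives the pose at the moment of the call.
- bot.close_job(): hands the job in; it is judged then, once.
The state is a dict: "time": time; "joint_positions": joint angles; "dq": joint speeds; "tau": joint torques, N m; "tool_pos": TCP position; "tcp_rot": TCP orientation; "contact_force": force on the tool from outside, world axes, zero at the start; "moment": the same for the moment, N m; "grip_width": finger opening in mm; "finger_force": force on a finger pad.
Only numpy, scipy, OpenCV 4.12 (cv2) and the standard library are available. Lean on these libraries where they do the work, as an engineer would, in place of code of your own. Each camera call takes 0.05 s, during which the arm holds its last target. There are 200 camera calls.

### The job

Open the lathe's control box: press its thin snap tab inward, gently, until the cover springs up at the front, then draw the cover forward out from under the rear lip and lift it off, forcing nothing. Set the cover down, not dropped, rib upward and flat, in the middle of the rubber mat and let go. Leave the tin, the wood blank and the gouge alone.

Things in the scene. Friction and masses are not known exactly. Their poses are not given: they have to be found in the camera images.
- housing: Yellow control box fixed to the bench, 170 (x) x 140 (y) x 94 mm. Origin: centre of its underside; -x is its front (tab side). The cover lies in its open top on a ledge 80 mm up, between a front rim 3 mm high, side rims 5 mm high (2 mm clearance) and the rear lip. A push of over 12 N by the robot on the box or its tab breaks it.
- tab_nose (a point): On the housing, x = -49 mm, 87.5 mm up: nose of the unpressed tab, a 36 mm wide steel strip (stem x -46 to -41 mm, 126 mm high) rising through the cover's slot. The nose reaches forward over the slot's front edge. Pressed 4 to 5.2 mm toward housing +x it frees the cover, whose front a spring (6 N) then lifts 12 mm and holds up when the tab is let go.
- pad_nominal (a point): Fixed point on the housing, x = -64 mm, 116 mm up: nominal centre of the front face of the tab's black push pad (18 wide, 100 to 132 mm up). The pad is hand-set on a screw: its real face lies up to 12 mm nearer or farther along housing x, so feel for it. It yields from 2 N, frees the cover at 5 to 8 N, meets a hard stop 6.5 mm in; over 12 N breaks it.
- rear_lip (a point): On the housing, x = +64 mm, 86.5 mm up: lower front edge of the fixed rear lip (top 93.5 mm up), under which 6 mm of the cover's rear edge is tucked. Draw the sprung cover toward housing -x by 8 to 21 mm (13 is best), then lift: less leaves it under the lip, more runs the slot's rear edge against the tab.
- cover: Loose grey sheet cover, 140 (x) x 110 (y) x 5 mm, about 0.2 kg; origin at its underside's centre, axes parallel to the housing's when in place. T-shaped slot: 42 mm wide from x = -48 to -18 mm, 24 mm wide from there to the front edge. On top a grip rib runs along x: x = -10 to +40 mm, 14 mm thick (y), its top 41 mm above the underside. Over 40 N between cover and housing bends it.
- cover_front (a point): Middle of the cover's front edge at its underside (x = -70 mm on the cover); when latched it lies 80 mm above the bench, when sprung up about 92 mm.
- cover_rear (a point): Middle of the cover's rear edge at its underside (x = +70 mm on the cover).
- cover_rib (a point): Centre of the top of the cover's grip rib (x = +15 mm on the cover, 41 mm above its underside).
- mat: Black rubber mat fixed flat on the bench, 200 x 220 x 4 mm, origin at the centre of its underside; top 4 mm above the bench.
- tin: Bystander: round tin, 66 mm across, 55 mm high, standing on the bench; origin under its centre.
- blank: Bystander: square wooden turning blank, 225 x 50 x 50 mm, lying on the bench; origin at its underside.
- gouge: Bystander: wood-handled turning gouge, 260 mm long, 29 mm thick, lying on the bench; origin at its underside, mid-length.
Mind the look-alikes: they are no part of the job. Several things have the shape of the cover; the one meant has the colours described above.

How it is judged:
By the outcome, as a careful person would: the job done as asked, in the order asked, and still so for the second after the job is handed in, with the robot touching nothing.
It also fails if it takes over 67 s, if anything falls off the work surface, if the arm or the gripper's body presses on something with over 40 N, if the wrist force passes 120 N, or if a joint passes its speed limit or range.

## Working session

There is one attempt and no reset: what is moved stays moved. The work goes in short steps, Python scripts to look and compute and a shell command to move; the robot and the scene stay as the last step left them, time stands still between calls to the robot, and variables do not carry over. Pictures are saved under pics/ and viewed, at most 10 in all, crops included, and the job is handed in when it is done.

```bash
mkdir -p pics; cat > h.py <<'E'
import numpy as np, cv2
from plant import bot
def cam(n):
    p=bot.camera_params(n); f=210/np.tan(np.radians(p["fovy"])/2)
    return np.array([[f,0,p["cx"]],[0,f,p["cy"]],[0,0,1]]),np.array(p["distortion"],float),np.array(p["camera_from_world"])
def unproj(c,uv,z):
    K,D,T=c; q=cv2.undistortPoints(np.array(uv,float).reshape(-1,1,2),K,D).reshape(-1,2)
    R,t=T[:3,:3],T[:3,3]; o=-R.T@t; out=[]
    for (a,b),zz in zip(q,np.broadcast_to(z,len(q))):
        d=R.T@np.array([a,b,1]); out.append(o+d*(zz-o[2])/d[2])
    return np.array(out)
def proj(c,P):
    K,D,T=c; return cv2.projectPoints(np.array(P,float).reshape(-1,1,3),cv2.Rodrigues(T[:3,:3])[0],T[:3,3],K,D)[0].reshape(-1,2)
E
python3 - <<'E'
from h import *
print(bot.get_obs())
for n in("scene","side","wrist"):
    c=cam(n); print(n,c[0][0,0],c[1],(-c[2][:3,:3].T@c[2][:3,3]).round())
    np.save(f"{n}_T.npy",c[2])
    cv2.imwrite(f"pics/{n}0.png",bot.capture(n))
E
```

```text
{'time': 0.0, 'joint_positions': array([ 9.87994347e-01,  3.42694483e-01,  1.52499649e+00,  1.34172646e-05,
        1.27540200e+00, -1.45982506e-01]), 'dq': array([-0.00104803,  0.00172997, -0.00059479, -0.00069513,  0.00027576,
        0.00141016]), 'tau': array([-2.01436691e-03, -4.31232655e+01, -2.44217581e+01,  7.16942246e-02,
        5.59248368e-02, -1.79287858e-04]), 'tool_pos': array([221.84040594, 475.36426267, 211.66680336]), 'tcp_rot': array([-3.14011016e+00, -2.30937042e-04,  2.70476909e+00]), 'contact_force': array([-0.00149863, -0.36635469, -0.03549851]), 'moment': array([-0.0218048 , -0.04612531, -0.01748914]), 'finger_force': 0.0, 'grip_width': 91.69823490341692}
scene 449.7135429084856 [-0.14364709  0.          0.          0.          0.        ] [1070.  174.  978.]
side 400.8893598864525 [-0.11235753  0.          0.          0.          0.        ] [  22. -558.  890.]
wrist 354.17710073459875 [-0.02217206  0.          0.          0.          0.        ] [151. 508. 383.]
```

View pics/scene0.png

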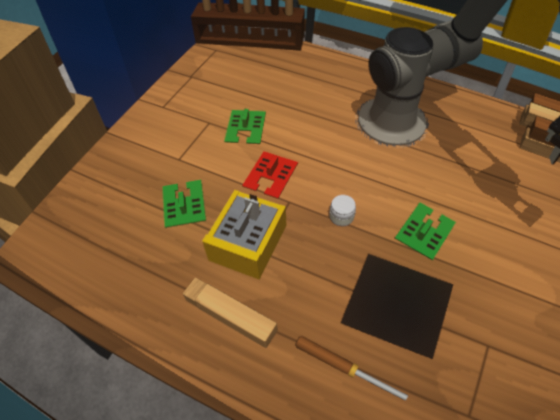

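View pics/side0.png

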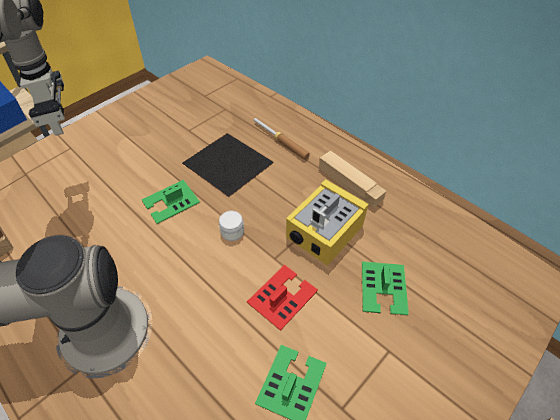

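Scene view: the grey cover sits in the yellow box at (247,228). The look-alikes are red (270,174) and green (246,125), (183,203), (426,230), all lying loose on the bench. In the side view the box is at (327,222), with the mat at (228,163). Only the grey cover in the yellow box fits the description, so I'll confirm it in an enlarged crop.

```bash
python3 - <<'E'
import cv2,numpy as np
a=cv2.imread("pics/scene0.png")[180:280,195:295]; b=cv2.imread("pics/side0.png")[175:275,277:377]
k=dict(fx=4,fy=4,interpolation=cv2.INTER_CUBIC)
cv2.imwrite("pics/crop0.png",np.hstack([cv2.resize(a,None,**k),cv2.resize(b,None,**k)]))
E
```

```text
(no output)
```

View pics/crop0.png

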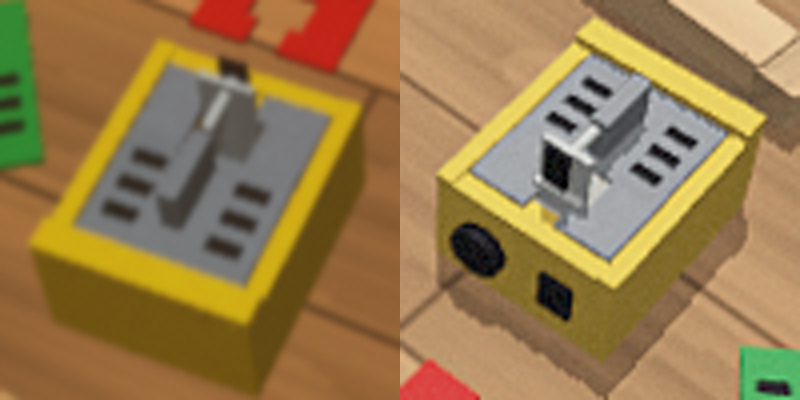

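Confirmed: the grey cover with an upright rib and slot lies in the yellow box, with the steel tab and black pad at the front (crop left (232,70), right (558,165)). Next I fit the housing and mat poses from both views.

```bash
python3 - <<'E'
from h import *
from scipy.optimize import least_squares
S,Q=cam("scene"),cam("side")
s=lambda u,v:(195+u/4,180+v/4); q=lambda u,v:(277+(u-400)/4,175+v/4)
Hs=[((-85,70,84),s(360,105)),((-85,-70,84),s(162,42)),((85,70,93.5),s(248,322)),((85,-70,93.5),s(35,242)),((85,70,0),s(258,392))]
Hq=[((-85,70,84),q(440,178)),((-85,-70,84),q(608,285)),((85,70,93.5),q(592,20)),((85,-70,93.5),q(765,118)),((-85,-70,0),q(605,360))]
def T(p,L):
    L=np.array(L,float);c,n=np.cos(p[2]),np.sin(p[2])
    return np.c_[p[0]+c*L[:,0]-n*L[:,1],p[1]+n*L[:,0]+c*L[:,1],L[:,2]]
def fit(A,B,p0):
    def r(p):
        return np.r_[(proj(S,T(p,[a for a,_ in A]))-[b for _,b in A]).ravel(),(proj(Q,T(p,[a for a,_ in B]))-[b for _,b in B]).ravel()]
    R=least_squares(r,p0,x_scale=[10,10,.1]);print(R.x.round(3),R.fun.reshape(-1,2).round(1).tolist());return R.x
print(unproj(S,[h[1] for h in Hs],[h[0][2] for h in Hs]).round(), unproj(Q,[h[1] for h in Hq],[h[0][2] for h in Hq]).round())
p=fit(Hs,Hq,[500,-50,0.])
for n,P in dict(nose=(-49,0,87.5),pad=(-64,0,116),rib=(15,0,121),lip=(64,0,86.5)).items(): print(n,T(p,[P]).round(1),proj(S,T(p,[P])).round(1),proj(Q,T(p,[P])).round(1))
ms=[(370,257),(452,292),(434,352),(344,318)];mq=[(228,134),(272,162),(229,194),(184,162)]
a=unproj(S,ms,4);b=unproj(Q,mq,4);print(a.round(),b.round(),a.mean(0),b.mean(0))
for c,P,z in((S,(343,210),27),(Q,(231,226),27),(Q,(352,178),25),(Q,(282,138),15),(Q,(170,200),5)): print(unproj(c,[P],z).round())
E
```

```text
[[ 496. -127.   84.]
 [ 506. -261.   84.]
 [ 664. -114.   94.]
 [ 672. -251.   94.]
 [ 661. -116.    0.]] [[ 494. -130.   84.]
 [ 504. -261.   84.]
 [ 662. -116.   94.]
 [ 672. -255.   93.]
 [ 507. -266.    0.]]
[ 5.83893e+02 -1.89540e+02  6.80000e-02] [[0.8, -0.4], [-0.8, -1.1], [0.0, -0.1], [-1.5, 0.1], [0.2, 1.1], [-1.2, -1.1], [1.4, 1.0], [-0.2, -0.7], [-0.3, -0.6], [-1.0, 0.6]]
nose [[ 535.  -192.9   87.5]] [[253.7 207.6]] [[316.2 222.8]]
pad [[ 520.  -193.9  116. ]] [[255.4 196. ]] [[313.3 219.4]]
rib [[ 598.9 -188.5  121. ]] [[241.1 220. ]] [[331.9 199.6]]
lip [[ 647.7 -185.2   86.5]] [[233.5 244.6]] [[341.2 197.5]]
[[494. 106.   4.]
 [500. 320.   4.]
 [661. 322.   4.]
 [670. 108.   4.]] [[674. 315.   4.]
 [679. 107.   4.]
 [492. 103.   4.]
 [484. 313.   4.]] [581.10442118 213.81342108   4.        ] [582.18653876 209.55491631   4.        ]
[[406.  -5.  27.]]
[[406.  -5.  27.]]
[[ 780. -132.   25.]]
[[777. 156.  15.]]
[[355. 212.   5.]]
```

```bash
python3 -m pendant '[[[0.37,-0.93,0],[0,0,0.42],-1],[[0.37,-0.93,0],[0,0,0.42],-1],[[0.37,-0.93,0],[0,0,0.42],-1],[[0.37,-0.93,0],[0,0,0.42],-1],[[0.37,-0.93,0],[0,0,0.42],-1],[[0.37,-0.93,0],[0,0,0.42],-1],[[0.37,-0.93,0],[0,0,0.42],-1],[[0.37,-0.93,0],[0,0,0.42],-1],[[0.37,-0.93,0],[0,0,0.42],-1],[[0.37,-0.93,0],[0,0,0.42],-1]]'
python3 -m pendant '[[[0.37,-0.93,0],[0,0,0],-1],[[0.37,-0.93,0],[0,0,0],-1],[[0.37,-0.93,0],[0,0,0],-1],[[0.37,-0.93,0],[0,0,0],-1],[[0.37,-0.93,0],[0,0,0],-1],[[0.37,-0.93,0],[0,0,0],-1],[[0.37,-0.93,0],[0,0,0],-1],[[0.37,-0.93,0],[0,0,0],-1],[[0.37,-0.93,0],[0,0,0],-1],[[0.37,-0.93,0],[0,0,0],-1]]'
```

```text
time: 0.98
tool_pos: [333.2, 195.3, 212.3]
tcp_rot: [3.142, 0.0, -3.072]
contact_force: [0.5, 0.2, 0.5]
grip_width: 29.8
finger_force: 0.0
time: 1.82
tool_pos: [444.2, -83.8, 212.2]
tcp_rot: [3.141, -0.0, -3.075]
contact_force: [1.5, 0.5, 0.7]
grip_width: 0.3
finger_force: 0.0
```

```bash
python3 -m pendant '[[[0.35,-0.94,0],[0,0,0],-1],[[0.35,-0.94,0],[0,0,0],-1],[[0.35,-0.94,0],[0,0,0],-1],[[0.35,-0.94,0],[0,0,0],-1],[[0,0,-0.6],[0,0,0],-1],[[0,0,-0.6],[0,0,0],-1],[[0,0,-0.6],[0,0,0],-1],[[0,0,-0.6],[0,0,0],-1],[[0,0,-0.6],[0,0,0],-1],[[0,0,0],[0,0,0],-1]]'
python3 - <<'E'
from h import *
c=cam("wrist");o=bot.get_obs();print(o["contact_force"],o["tool_pos"])
a=bot.capture("wrist");b=bot.capture("side")[150:290,240:427]
cv2.imwrite("pics/p1.png",np.hstack([cv2.resize(a,(400,300)),cv2.resize(b,(400,300),interpolation=cv2.INTER_CUBIC)]))
E
```

```text
time: 2.65
tool_pos: [484.0, -193.9, 118.9]
tcp_rot: [3.138, -0.006, -3.075]
contact_force: [0.0, 0.6, -0.4]
grip_width: 0.4
finger_force: 0.0
[ 0.03318133  0.63419584 -0.42977532] [ 483.97000803 -193.93667274  118.90626856]
```

View pics/p1.png

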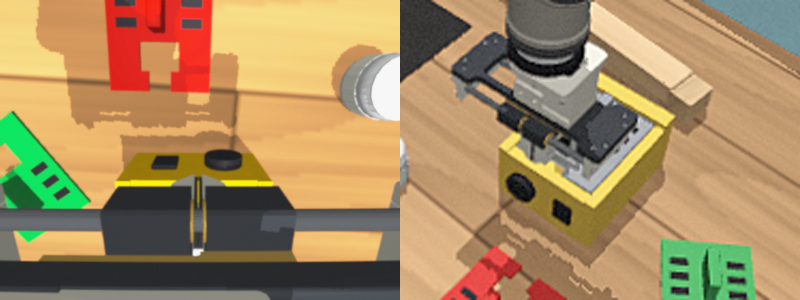

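The wrist and side views show the closed fingers in front of the pad, clear of it, with the latch still closed. Now I feel forward along housing +x in small steps.

```bash
python3 -m pendant '[[[0.1,0.007,0],[0,0,0],-1],[[0.1,0.007,0],[0,0,0],-1],[[0.1,0.007,0],[0,0,0],-1],[[0.1,0.007,0],[0,0,0],-1],[[0,0,0],[0,0,0],-1],[[0,0,0],[0,0,0],-1],[[0,0,0],[0,0,0],-1],[[0,0,0],[0,0,0],-1],[[0,0,0],[0,0,0],-1],[[0,0,0],[0,0,0],-1]]'
```

```text
time: 3.58
tool_pos: [498.0, -194.2, 122.3]
tcp_rot: [3.141, -0.0, -3.074]
contact_force: [-0.1, 0.0, 0.1]
grip_width: 0.3
finger_force: 0.0
```

```bash
python3 -m pendant '[[[0.02,0.0015,0],[0,0,0],-1],[[0.02,0.0015,0],[0,0,0],-1],[[0.02,0.0015,0],[0,0,0],-1],[[0.02,0.0015,0],[0,0,0],-1],[[0.02,0.0015,0],[0,0,0],-1],[[0.02,0.0015,0],[0,0,0],-1],[[0,0,0],[0,0,0],-1],[[0,0,0],[0,0,0],-1],[[0,0,0],[0,0,0],-1],[[0,0,0],[0,0,0],-1]]'
```

```text
time: 4.42
tool_pos: [501.7, -194.0, 122.3]
tcp_rot: [3.141, -0.0, -3.074]
contact_force: [-0.1, 1.1, -0.2]
grip_width: 0.7
finger_force: 0.0
```

```bash
python3 -m pendant '[[[0.02,0.0015,0],[0,0,0],-1],[[0.02,0.0015,0],[0,0,0],-1],[[0.02,0.0015,0],[0,0,0],-1],[[0.02,0.0015,0],[0,0,0],-1],[[0.02,0.0015,0],[0,0,0],-1],[[0.02,0.0015,0],[0,0,0],-1],[[0,0,0],[0,0,0],-1],[[0,0,0],[0,0,0],-1],[[0,0,0],[0,0,0],-1],[[0,0,0],[0,0,0],-1]]'
```

```text
time: 5.25
tool_pos: [505.2, -193.7, 122.3]
tcp_rot: [3.141, -0.0, -3.074]
contact_force: [1.4, -0.3, -0.0]
grip_width: 0.7
finger_force: 0.0
```

```bash
python3 -m pendant '[[[0.02,0.0015,0],[0,0,0],-1],[[0.02,0.0015,0],[0,0,0],-1],[[0.02,0.0015,0],[0,0,0],-1],[[0.02,0.0015,0],[0,0,0],-1],[[0.02,0.0015,0],[0,0,0],-1],[[0.02,0.0015,0],[0,0,0],-1],[[0,0,0],[0,0,0],-1],[[0,0,0],[0,0,0],-1],[[0,0,0],[0,0,0],-1],[[0,0,0],[0,0,0],-1]]'
```

```text
time: 6.08
tool_pos: [508.9, -193.4, 122.4]
tcp_rot: [3.142, 0.0, -3.074]
contact_force: [0.4, -0.5, -0.3]
grip_width: 0.6
finger_force: 0.0
```

```bash
python3 -m pendant '[[[0.02,0.0015,0],[0,0,0],-1],[[0.02,0.0015,0],[0,0,0],-1],[[0.02,0.0015,0],[0,0,0],-1],[[0.02,0.0015,0],[0,0,0],-1],[[0.02,0.0015,0],[0,0,0],-1],[[0.02,0.0015,0],[0,0,0],-1],[[0,0,0],[0,0,0],-1],[[0,0,0],[0,0,0],-1],[[0,0,0],[0,0,0],-1],[[0,0,0],[0,0,0],-1]]'
```

```text
time: 6.92
tool_pos: [512.5, -193.2, 122.3]
tcp_rot: [3.141, -0.0, -3.074]
contact_force: [-0.2, -0.1, 0.5]
grip_width: 0.5
finger_force: 0.0
```

```bash
python3 -m pendant '[[[0.02,0.0015,0],[0,0,0],-1],[[0.02,0.0015,0],[0,0,0],-1],[[0.02,0.0015,0],[0,0,0],-1],[[0.02,0.0015,0],[0,0,0],-1],[[0.02,0.0015,0],[0,0,0],-1],[[0,0,0],[0,0,0],-1],[[0,0,0],[0,0,0],-1],[[0,0,0],[0,0,0],-1],[[0,0,0],[0,0,0],-1],[[0,0,0],[0,0,0],-1]]'
```

```text
time: 7.75
tool_pos: [515.5, -192.9, 122.3]
tcp_rot: [3.141, -0.0, -3.074]
contact_force: [-0.0, -0.1, -0.5]
grip_width: 0.7
finger_force: 0.0
```

```bash
python3 -m pendant '[[[0.02,0.0015,0],[0,0,0],-1],[[0.02,0.0015,0],[0,0,0],-1],[[0.02,0.0015,0],[0,0,0],-1],[[0.02,0.0015,0],[0,0,0],-1],[[0.02,0.0015,0],[0,0,0],-1],[[0,0,0],[0,0,0],-1],[[0,0,0],[0,0,0],-1],[[0,0,0],[0,0,0],-1],[[0,0,0],[0,0,0],-1],[[0,0,0],[0,0,0],-1]]'
```

```text
time: 8.58
tool_pos: [518.5, -192.7, 122.3]
tcp_rot: [3.142, -0.0, -3.074]
contact_force: [0.4, -0.1, -0.7]
grip_width: 0.6
finger_force: 0.0
```

```bash
python3 -m pendant '[[[0.02,0.0015,0],[0,0,0],-1],[[0.02,0.0015,0],[0,0,0],-1],[[0.02,0.0015,0],[0,0,0],-1],[[0.02,0.0015,0],[0,0,0],-1],[[0,0,0],[0,0,0],-1],[[0,0,0],[0,0,0],-1],[[0,0,0],[0,0,0],-1],[[0,0,0],[0,0,0],-1],[[0,0,0],[0,0,0],-1],[[0,0,0],[0,0,0],-1]]'
```

```text
time: 9.42
tool_pos: [520.9, -192.5, 122.4]
tcp_rot: [3.142, 0.0, -3.074]
contact_force: [-0.4, 0.7, -0.3]
grip_width: 0.5
finger_force: 0.0
```

```bash
python3 -m pendant '[[[0.02,0.0015,0],[0,0,0],-1],[[0.02,0.0015,0],[0,0,0],-1],[[0.02,0.0015,0],[0,0,0],-1],[[0.02,0.0015,0],[0,0,0],-1],[[0,0,0],[0,0,0],-1],[[0,0,0],[0,0,0],-1],[[0,0,0],[0,0,0],-1],[[0,0,0],[0,0,0],-1],[[0,0,0],[0,0,0],-1],[[0,0,0],[0,0,0],-1]]'
python3 - <<'E'
from h import *
a=bot.capture("wrist");b=bot.capture("side")[175:275,270:403]
print(bot.get_obs()["contact_force"])
cv2.imwrite("pics/p2.png",np.hstack([cv2.resize(a,(400,300)),cv2.resize(b,(400,300),interpolation=cv2.INTER_CUBIC)]))
E
```

```text
time: 10.25
tool_pos: [523.3, -192.3, 122.3]
tcp_rot: [3.142, 0.0, -3.074]
contact_force: [-0.8, -0.0, -0.7]
grip_width: 0.2
finger_force: 0.0
[ 0.99627143 -0.56350333  0.6960761 ]
```

View pics/p2.png

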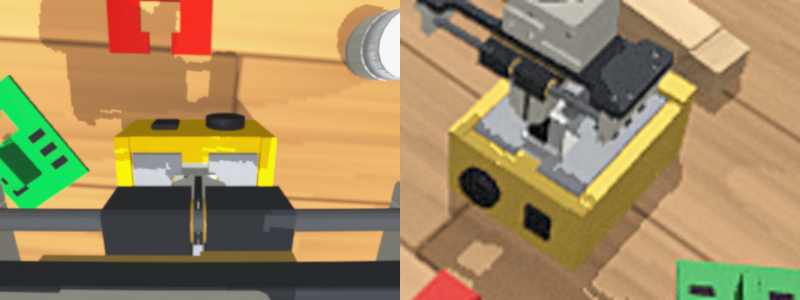

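The side view shows the fingers just at the pad at (540,130), with the cover still flat, so there's no contact yet. I continue in small steps.

```bash
python3 -m pendant '[[[0.02,0.0015,0],[0,0,0],-1],[[0.02,0.0015,0],[0,0,0],-1],[[0.02,0.0015,0],[0,0,0],-1],[[0.02,0.0015,0],[0,0,0],-1],[[0,0,0],[0,0,0],-1],[[0,0,0],[0,0,0],-1],[[0,0,0],[0,0,0],-1],[[0,0,0],[0,0,0],-1],[[0,0,0],[0,0,0],-1],[[0,0,0],[0,0,0],-1]]'
```

```text
time: 11.18
tool_pos: [525.7, -192.1, 122.3]
tcp_rot: [3.141, -0.0, -3.074]
contact_force: [0.4, -0.4, 0.5]
grip_width: 0.6
finger_force: 0.0
```

```bash
python3 - <<'E'
from h import *
Q,S=cam("side"),cam("scene")
# black face corners in first side crop
uv=[(277+(u-400)/4,175+v/4) for u,v in((557,165),(546,138),(570,152),(546,180),(570,195))]
print(unproj(Q,uv,[116,132,132,100,100]).round(1))
print(unproj(S,[(195+232/4,180+70/4)],132).round(1))
for d in(-12,0,12): print(d,[proj(Q,[[583.9+.9977*(-64+d),-189.5+.068*(-64+d),z]]).round(1).tolist() for z in(100,116,132)])
p=bot.get_obs()["tool_pos"];q=proj(Q,[p-[0,0,17],p-[9.5,0,17]]);print(q,((q-[270,175])*3).round())
E
```

```text
[[ 532.7 -192.6  116. ]
 [ 533.7 -181.4  132. ]
 [ 535.4 -199.3  132. ]
 [ 529.3 -187.8  100. ]
 [ 530.6 -206.4  100. ]]
[[ 536.7 -190.   132. ]]
-12 [[[310.0, 226.4]], [[310.4, 222.4]], [[310.8, 218.3]]]
0 [[[312.9, 223.4]], [[313.3, 219.4]], [[313.7, 215.4]]]
12 [[[315.8, 220.5]], [[316.2, 216.5]], [[316.7, 212.4]]]
[[313.98827351 220.44057727]
 [311.49454166 222.62123514]] [[132. 136.]
 [124. 143.]]
```

```bash
python3 -m pendant '[[[0.02,0.0015,0],[0,0,0],-1],[[0.02,0.0015,0],[0,0,0],-1],[[0.02,0.0015,0],[0,0,0],-1],[[0.02,0.0015,0],[0,0,0],-1],[[0,0,0],[0,0,0],-1],[[0,0,0],[0,0,0],-1],[[0,0,0],[0,0,0],-1],[[0,0,0],[0,0,0],-1],[[0,0,0],[0,0,0],-1],[[0,0,0],[0,0,0],-1]]'
```

```text
time: 12.02
tool_pos: [528.1, -192.0, 122.3]
tcp_rot: [3.142, 0.0, -3.074]
contact_force: [-0.5, 0.0, 0.4]
grip_width: 0.3
finger_force: 0.0
```

```bash
python3 -m pendant '[[[0.02,0.0015,0],[0,0,0],-1],[[0.02,0.0015,0],[0,0,0],-1],[[0.02,0.0015,0],[0,0,0],-1],[[0.02,0.0015,0],[0,0,0],-1],[[0,0,0],[0,0,0],-1],[[0,0,0],[0,0,0],-1],[[0,0,0],[0,0,0],-1],[[0,0,0],[0,0,0],-1],[[0,0,0],[0,0,0],-1],[[0,0,0],[0,0,0],-1]]'
```

```text
time: 12.85
tool_pos: [530.5, -191.8, 122.4]
tcp_rot: [3.142, 0.0, -3.074]
contact_force: [0.4, -0.3, 0.2]
grip_width: 0.6
finger_force: 0.0
```

```bash
python3 - <<'E'
from h import *
a=bot.capture("scene")[170:245,215:290];b=bot.capture("side")[180:255,280:355]
cv2.imwrite("pics/p3.png",np.hstack([cv2.resize(i,(400,400),interpolation=cv2.INTER_CUBIC) for i in(a,b)]))
E
```

```text
(no output)
```

View pics/p3.png

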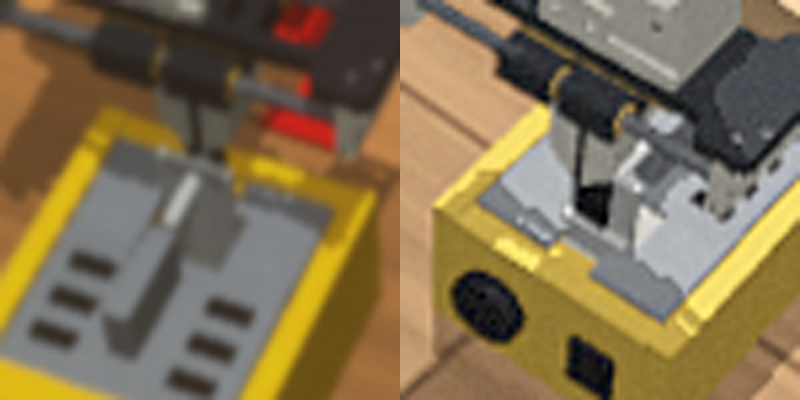

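The box is still latched and the fingers are right at the tab with no force. I'll check the projected geometry against the picture before going further.

```bash
python3 - <<'E'
from h import *
Q,S=cam("side"),cam("scene")
H=lambda x,y,z:[583.9+.9977*x-.068*y,-189.5+.068*x+.9977*y,z]
p=bot.get_obs()["tool_pos"]; ux=np.array([.9977,.068,0]);uy=np.array([-.068,.9977,0])
P={"tipF+":p+9.5*ux+19*uy-[0,0,17],"tipF-":p+9.5*ux-19*uy-[0,0,17],"tipB+":p-9.5*ux+19*uy-[0,0,17],"tipB-":p-9.5*ux-19*uy-[0,0,17],"tip":p-[0,0,17],"stemtop+":H(-43.5,18,126),"stemtop-":H(-43.5,-18,126),"stembase+":H(-43.5,18,85),"stembase-":H(-43.5,-18,85),"ribfront":H(-10,0,121),"ribrear":H(40,0,121)}
for k,v in P.items():
    a=proj(S,[v])[0];b=proj(Q,[v])[0]
    print(k,((a-[215,170])*400/75).round(),((b-[280,180])*400/75+[400,0]).round(), "first crop:",((a-[195,180])*4).round(),((b-[277,175])*4+[400,0]).round())
E
```

```text
tipF+ [240. 199.] [567. 177.] first crop: [260. 109.] [537. 153.]
tipF- [164. 174.] [632. 218.] first crop: [203.  91.] [586. 183.]
tipB+ [257. 167.] [543. 201.] first crop: [273.  86.] [519. 171.]
tipB- [181. 143.] [608. 242.] first crop: [216.  67.] [568. 202.]
tip [210. 171.] [587. 209.] first crop: [238.  88.] [553. 177.]
stemtop+ [232. 171.] [574. 151.] first crop: [254.  88.] [543. 133.]
stemtop- [158. 147.] [637. 190.] first crop: [199.  70.] [590. 162.]
stembase+ [238. 224.] [569. 206.] first crop: [258. 128.] [539. 174.]
stembase- [166. 201.] [630. 244.] first crop: [205. 111.] [584. 203.]
ribfront [164. 223.] [647. 135.] first crop: [203. 127.] [597. 121.]
ribrear [114. 312.] [707.  74.] first crop: [166. 194.] [642.  76.]
```

```bash
python3 - <<'E'
import cv2,numpy as np
a=cv2.imread("pics/p3.png")[80:280,80:280]
from h import bot
b=bot.capture("side")[195:235,300:340]
c=cv2.imread("pics/side0.png")[195:235,300:340]
cv2.imwrite("pics/p4.png",np.hstack([cv2.resize(c,(400,400),interpolation=cv2.INTER_CUBIC),cv2.resize(b,(400,400),interpolation=cv2.INTER_CUBIC)]))
E
```

```text
(no output)
```

View pics/p4.png

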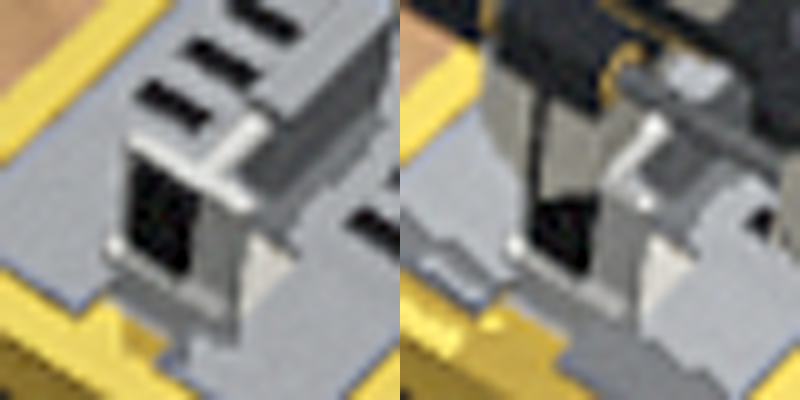

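The side crop shows the black pad's lower part still visible at (560,240), with the finger bottoms ending near row 197. That is higher than the projected tip at row 242, so I check the fingers in the earlier free-standing picture with markers drawn on.

```bash
python3 - <<'E'
from h import *
Q=cam("side"); im=cv2.imread("pics/p1.png")[:,400:]
p=np.array([483.97,-193.94,118.9]); f=400/187; g=300/140
P=[p,p-[0,0,17],p-[9.5,0,17],p+[0,0,49]]
uv=(proj(Q,P)-[240,150])*[f,g]; print(uv.round())
x0,y0=60,60; c=cv2.resize(im[y0:y0+140,x0:x0+140],(600,600),interpolation=cv2.INTER_CUBIC);c2=c.copy()
for (u,v),col in zip((uv-[x0,y0])*600/140,[(0,255,0),(0,0,255),(255,0,255),(255,255,0)]): cv2.circle(c,(int(u),int(v)),4,col,-1)
cv2.imwrite("pics/p5.png",c)
E
```

```text
[[136. 165.]
 [136. 174.]
 [130. 179.]
 [138. 138.]]
```

View pics/p5.png

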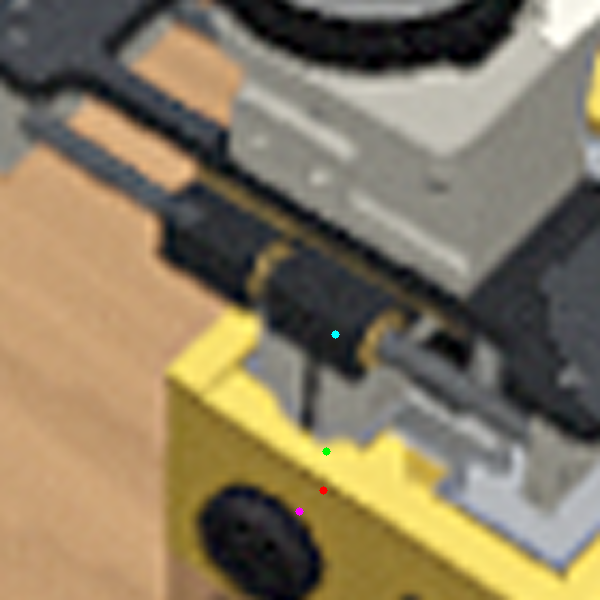

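The picture shows the finger bottoms (310,430) about 25 mm above the projected tip (323,490), so the tips may be passing over the tab. I back off 20 mm and lower 12 mm, which is safe under either reading, then approach again.

```bash
python3 -m pendant '[[[-0.17,-0.012,0],[0,0,0],-1],[[-0.17,-0.012,0],[0,0,0],-1],[[-0.17,-0.012,0],[0,0,0],-1],[[-0.17,-0.012,0],[0,0,0],-1],[[0,0,-0.1],[0,0,0],-1],[[0,0,-0.1],[0,0,0],-1],[[0,0,-0.1],[0,0,0],-1],[[0,0,-0.1],[0,0,0],-1],[[0,0,0],[0,0,0],-1],[[0,0,0],[0,0,0],-1]]'
python3 - <<'E'
from h import *
S,Q,W=cam("scene"),cam("side"),cam("wrist");p=bot.get_obs()["tool_pos"]
a=bot.capture("scene");b=bot.capture("side");w=bot.capture("wrist")
cv2.imwrite("pics/s6.png",a);cv2.imwrite("pics/q6.png",b);cv2.imwrite("pics/w6.png",w)
P=[p,p-[0,0,17]];out=[]
for c,im in((S,a),(Q,b),(W,w)):
    uv=proj(c,P);print(uv.round(1).tolist());k=266
    h=20 if c is not W else 70
    m=uv[0].round().astype(int);m=np.clip(m,[h,h],[560-h,420-h])
    cr=cv2.resize(im[m[1]-h:m[1]+h,m[0]-h:m[0]+h],(k,k),interpolation=cv2.INTER_CUBIC)
    for (u,v),col in zip((uv-m+h)*k/(2*h),[(0,255,0),(0,0,255)]): cv2.circle(cr,(int(u),int(v)),3,col,-1)
    out.append(cr)
cv2.imwrite("pics/p6.png",np.hstack(out))
E
```

```text
time: 13.83
tool_pos: [510.1, -193.1, 110.0]
tcp_rot: [3.141, -0.001, -3.074]
contact_force: [0.6, -0.9, -0.2]
grip_width: -0.0
finger_force: 0.0
[[257.8, 194.6], [258.3, 198.8]]
[[310.3, 223.1], [309.9, 227.3]]
[[277.0, 254.4], [277.0, 242.0]]
```

View pics/p6.png

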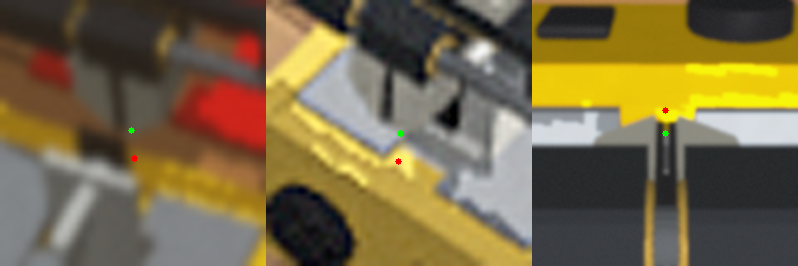

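Both views put the visible fingertips about 16 mm above the TCP (tip now at z≈126), which explains passing over the tab. I lower 6 mm more, which is still clear of the rim by the stated geometry, and feel again.

```bash
python3 -m pendant '[[[0,0,-0.1],[0,0,0],-1],[[0,0,-0.1],[0,0,0],-1],[[0.05,0.003,0],[0,0,0],-1],[[0.05,0.003,0],[0,0,0],-1],[[0.05,0.003,0],[0,0,0],-1],[[0.05,0.003,0],[0,0,0],-1],[[0,0,0],[0,0,0],-1],[[0,0,0],[0,0,0],-1],[[0,0,0],[0,0,0],-1],[[0,0,0],[0,0,0],-1]]'
```

```text
time: 14.82
tool_pos: [516.0, -192.9, 104.4]
tcp_rot: [3.141, -0.0, -3.074]
contact_force: [-0.5, -0.4, 0.4]
grip_width: 0.4
finger_force: 0.0
```

```bash
python3 -m pendant '[[[0.02,0.0015,0],[0,0,0],-1],[[0.02,0.0015,0],[0,0,0],-1],[[0.02,0.0015,0],[0,0,0],-1],[[0.02,0.0015,0],[0,0,0],-1],[[0.02,0.0015,0],[0,0,0],-1],[[0,0,0],[0,0,0],-1],[[0,0,0],[0,0,0],-1],[[0,0,0],[0,0,0],-1],[[0,0,0],[0,0,0],-1],[[0,0,0],[0,0,0],-1]]'
```

```text
time: 15.65
tool_pos: [518.2, -192.7, 104.4]
tcp_rot: [3.141, -0.002, -3.074]
contact_force: [-5.0, -0.8, 3.1]
grip_width: 0.4
finger_force: 2.6
```

```bash
python3 -m pendant '[[[-0.08,-0.006,0],[0,0,0],-1],[[-0.08,-0.006,0],[0,0,0],-1],[[0,0,0],[0,0,0],-1],[[0,0,-0.03],[0,0,0],-1],[[0,0,-0.03],[0,0,0],-1],[[0,0,-0.03],[0,0,0],-1],[[0,0,0],[0,0,0],-1],[[0,0,0],[0,0,0],-1],[[0,0,0],[0,0,0],-1],[[0,0,0],[0,0,0],-1]]'
```

```text
time: 16.48
tool_pos: [514.3, -193.0, 101.6]
tcp_rot: [3.141, 0.0, -3.074]
contact_force: [0.5, -0.7, 0.1]
grip_width: 0.6
finger_force: 0.0
```

```bash
python3 -m pendant '[[[0,0,-0.02],[0,0,0],-1],[[0,0,-0.02],[0,0,0],-1],[[0,0,-0.02],[0,0,0],-1],[[0,0,-0.02],[0,0,0],-1],[[0,0,0],[0,0,0],-1],[[0,0,0],[0,0,0],-1],[[0,0,0],[0,0,0],-1],[[0,0,0],[0,0,0],-1],[[0,0,0],[0,0,0],-1],[[0,0,0],[0,0,0],-1]]'
```

```text
time: 17.32
tool_pos: [514.3, -193.0, 99.3]
tcp_rot: [3.142, 0.0, -3.074]
contact_force: [0.2, -0.0, 0.0]
grip_width: 0.4
finger_force: 0.0
```

```bash
python3 -m pendant '[[[0,0,-0.02],[0,0,0],-1],[[0,0,-0.02],[0,0,0],-1],[[0,0,-0.02],[0,0,0],-1],[[0,0,-0.02],[0,0,0],-1],[[0,0,-0.02],[0,0,0],-1],[[0,0,-0.02],[0,0,0],-1],[[0,0,-0.02],[0,0,0],-1],[[0,0,0],[0,0,0],-1],[[0,0,0],[0,0,0],-1],[[0,0,0],[0,0,0],-1]]'
```

```text
time: 18.15
tool_pos: [514.3, -193.1, 95.1]
tcp_rot: [3.142, 0.0, -3.074]
contact_force: [0.2, -0.5, 0.2]
grip_width: 0.6
finger_force: 0.0
```

```bash
python3 -m pendant '[[[0.02,0.0015,0],[0,0,0],-1],[[0.02,0.0015,0],[0,0,0],-1],[[0.02,0.0015,0],[0,0,0],-1],[[0.02,0.0015,0],[0,0,0],-1],[[0.02,0.0015,0],[0,0,0],-1],[[0.02,0.0015,0],[0,0,0],-1],[[0,0,0],[0,0,0],-1],[[0,0,0],[0,0,0],-1],[[0,0,0],[0,0,0],-1],[[0,0,0],[0,0,0],-1]]'
```

```text
time: 18.98
tool_pos: [517.9, -192.7, 95.0]
tcp_rot: [3.142, 0.0, -3.074]
contact_force: [0.3, -0.2, -0.4]
grip_width: 0.3
finger_force: 0.0
```

```bash
python3 -m pendant '[[[0.02,0.0015,0],[0,0,0],-1],[[0.02,0.0015,0],[0,0,0],-1],[[0.02,0.0015,0],[0,0,0],-1],[[0,0,0],[0,0,0],-1],[[0,0,0],[0,0,0],-1],[[0,0,0],[0,0,0],-1],[[0,0,0],[0,0,0],-1],[[0,0,0],[0,0,0],-1],[[0,0,0],[0,0,0],-1],[[0,0,0],[0,0,0],-1]]'
```

```text
time: 19.82
tool_pos: [518.7, -192.7, 95.1]
tcp_rot: [3.141, -0.002, -3.074]
contact_force: [-5.8, -0.7, 4.1]
grip_width: 0.3
finger_force: 2.5
```

```bash
python3 - <<'E'
from h import *
for i in range(3):
    o=bot.get_obs();print({k:np.round(o[k],3).tolist() for k in("tool_pos","contact_force","moment","finger_force","tau")})
    cv2.imwrite(f"pics/q7.png",bot.capture("side"))
cv2.imwrite(f"pics/s7.png",bot.capture("scene"))
d=cv2.absdiff(cv2.imread("pics/q6.png"),cv2.imread("pics/side0.png")).max(2)
def comp(n,a,b,box):
    A=cv2.imread(a)[box[0]:box[1],box[2]:box[3]].astype(int);B=cv2.imread(b)[box[0]:box[1],box[2]:box[3]].astype(int);print(n,np.abs(A-B).mean())
comp("side cover rear","pics/q7.png","pics/side0.png",(195,215,335,355));comp("front","pics/q7.png","pics/side0.png",(222,242,320,345))
E
```

```text
{'tool_pos': [518.731, -192.667, 95.074], 'contact_force': [-5.841, -0.718, 4.087], 'moment': [-0.105, 0.762, 0.032], 'finger_force': 2.524, 'tau': [1.349, -46.882, -22.201, 0.681, -1.144, -0.038]}
{'tool_pos': [518.73, -192.623, 95.066], 'contact_force': [-5.44, -0.619, 3.468], 'moment': [-0.064, 0.782, 0.041], 'finger_force': 2.52, 'tau': [1.345, -46.883, -22.199, 0.68, -1.141, -0.038]}
{'tool_pos': [518.732, -192.664, 95.067], 'contact_force': [-5.003, -0.756, 3.369], 'moment': [-0.088, 0.727, -0.035], 'finger_force': 2.516, 'tau': [1.341, -46.887, -22.197, 0.679, -1.139, -0.038]}
side cover rear 62.6325
front 23.712666666666667
```

```bash
python3 -m pendant '[[[0,0,0.01],[0,0,0],-1],[[0,0,0.01],[0,0,0],-1],[[0.01,0.0008,0],[0,0,0],-1],[[0.01,0.0008,0],[0,0,0],-1],[[0.01,0.0008,0],[0,0,0],-1],[[0,0,0],[0,0,0],-1],[[0,0,0],[0,0,0],-1],[[0,0,0],[0,0,0],-1],[[0,0,0],[0,0,0],-1],[[0,0,0],[0,0,0],-1]]'
```

```text
time: 20.85
tool_pos: [519.6, -192.5, 95.2]
tcp_rot: [3.141, -0.002, -3.074]
contact_force: [-6.0, -2.5, -0.5]
grip_width: 0.2
finger_force: 2.9
```

```bash
python3 -m pendant '[[[0.01,0.0,0],[0,0,0],-1],[[0.01,0.0,0],[0,0,0],-1],[[0.01,0.0,0],[0,0,0],-1],[[0.01,0.0,0],[0,0,0],-1],[[0,0,0],[0,0,0],-1],[[0,0,0],[0,0,0],-1],[[0,0,0],[0,0,0],-1],[[0,0,0],[0,0,0],-1],[[0,0,0],[0,0,0],-1],[[0,0,0],[0,0,0],-1]]'
```

```text
time: 21.68
tool_pos: [520.6, -192.5, 95.2]
tcp_rot: [3.141, -0.003, -3.074]
contact_force: [-6.0, -1.5, 1.1]
grip_width: 0.6
finger_force: 3.3
```

```bash
python3 -m pendant '[[[0.01,0.0,0.003],[0,0,0],-1],[[0.01,0.0,0.003],[0,0,0],-1],[[0.01,0.0,0.003],[0,0,0],-1],[[0.01,0.0,0.003],[0,0,0],-1],[[0,0,0],[0,0,0],-1],[[0,0,0],[0,0,0],-1],[[0,0,0],[0,0,0],-1],[[0,0,0],[0,0,0],-1],[[0,0,0],[0,0,0],-1],[[0,0,0],[0,0,0],-1]]'
python3 - <<'E'
from h import *
cv2.imwrite("pics/q8.png",bot.capture("side"));cv2.imwrite("pics/s8.png",bot.capture("scene"))
for n in "sq":
    A,B=[cv2.imread(f"pics/{n}{k}.png").astype(int) for k in(7,8)]
    d=np.abs(A-B).max(2)>40; v,u=np.nonzero(d);print(n,d.sum(),(u.min(),u.max(),v.min(),v.max()) if d.any() else "")
E
```

```text
time: 22.52
tool_pos: [522.4, -192.3, 95.4]
tcp_rot: [3.141, -0.002, -3.074]
contact_force: [-4.8, -1.0, -3.9]
grip_width: 0.7
finger_force: 2.5
s 570 (np.int64(207), np.int64(348), np.int64(21), np.int64(232))
q 2856 (np.int64(31), np.int64(358), np.int64(0), np.int64(402))
```

```bash
cat > m.py <<'E'
from h import *
def shift(a,b,box,s=4):
    y0,y1,x0,x1=box;f=8
    t=cv2.resize(a[y0:y1,x0:x1],None,fx=f,fy=f,interpolation=cv2.INTER_CUBIC)
    w=cv2.resize(b[y0-s:y1+s,x0-s:x1+s],None,fx=f,fy=f,interpolation=cv2.INTER_CUBIC)
    r=cv2.matchTemplate(w,t,cv2.TM_CCOEFF_NORMED);_,v,_,l=cv2.minMaxLoc(r);return round(l[0]/f-s,2),round(l[1]/f-s,2),round(v,2)
E
python3 - <<'E'
from m import *
I={k:cv2.imread(f"pics/{k}.png") for k in("side0","q7","q8","scene0","s7","s8")}
for k in("q7","q8"):
    print(k,"slots",shift(I["side0"],I[k],(205,222,333,352)),"box",shift(I["side0"],I[k],(225,250,288,330)))
for k in("s7","s8"): print(k,"slots",shift(I["scene0"],I[k],(223,246,243,266)),"slotsL",shift(I["scene0"],I[k],(215,237,219,238)),"box",shift(I["scene0"],I[k],(245,272,205,262)))
E
```

```text
q7 slots (-0.88, 3.0, 0.38) box (0.0, 0.0, 0.94)
q8 slots (0.25, 1.88, 0.35) box (0.0, 0.0, 0.9)
s7 slots (0.0, 0.0, 1.0) slotsL (0.0, 0.0, 1.0) box (0.0, 0.0, 1.0)
s8 slots (-0.25, -0.88, 0.98) slotsL (-0.25, -0.88, 0.96) box (-0.12, 0.0, 1.0)
```

The cover's slots moved up 0.88 px in the scene view while the box stayed still. That matches a 12 mm rise at the front, so the latch is free. Next I back off, rise, and go over the rib with the gripper open.

```bash
python3 -m pendant '[[[-0.3,-0.02,0],[0,0,0],-1],[[-0.4,-0.03,0],[0,0,0],-1],[[0,0,0.6],[0,0,0],-1],[[0,0,0.6],[0,0,0],-1],[[0,0,0.6],[0,0,0],-1],[[0.4,0.03,0.2],[0,0,0],1],[[0.75,0.05,0],[0,0,0],1],[[0.75,0.05,0],[0,0,0],1],[[0.75,0.05,0],[0,0,0],1],[[0.6,0.04,0],[0,0,0],1]]'
python3 -m pendant '[[[0,0,0],[0,0,0],1],[[0,0,0],[0,0,0],1],[[0,0,0],[0,0,0],1],[[0,0,0],[0,0,0],1],[[0,0,0],[0,0,0],1],[[0,0,0],[0,0,0],1],[[0,0,0],[0,0,0],1],[[0,0,0],[0,0,0],1],[[0,0,0],[0,0,0],1],[[0,0,0],[0,0,0],1]]'
python3 - <<'E'
from h import *
p=bot.get_obs()["tool_pos"];ux=np.array([.9977,.068,0]);uy=np.array([-.068,.9977,0])
W=cam("wrist");print("wrist TCP,tip,inner tips:",proj(W,[p,p-[0,0,17],p-[0,0,17]+46*uy,p-[0,0,17]-46*uy,p+46*uy+[0,0,16],p-46*uy+[0,0,16]]).round().tolist())
w=bot.capture("wrist");a=bot.capture("scene");b=bot.capture("side");out=[]
cv2.imwrite("pics/w9.png",w);cv2.imwrite("pics/s9.png",a);cv2.imwrite("pics/q9.png",b)
for n,im in(("scene",a),("side",b)):
    c=cam(n);P=[p+s*46*uy+[0,0,z] for s in(1,-1) for z in(16,0,-17)];uv=proj(c,P);print(n,uv.round().tolist())
    m=proj(c,[p])[0].round().astype(int);h=30
    cr=cv2.resize(im[m[1]-h:m[1]+h,m[0]-h:m[0]+h],(400,400),interpolation=cv2.INTER_CUBIC)
    for i,(u,v) in enumerate((uv-m+h)*400/60): cv2.circle(cr,(int(u),int(v)),3,[(255,0,255),(0,255,0),(0,0,255)][i%3],-1)
    out.append(cr)
cv2.imwrite("pics/p9.png",np.vstack([np.hstack(out),cv2.resize(w[150:360,:],(800,200))]))
E
```

```text
time: 23.45
tool_pos: [601.9, -187.3, 157.1]
tcp_rot: [-3.141, 0.004, -3.074]
contact_force: [0.2, -0.1, -0.0]
grip_width: 29.0
finger_force: 0.0
time: 24.28
tool_pos: [599.5, -187.4, 156.0]
tcp_rot: [3.142, 0.0, -3.074]
contact_force: [-0.6, -0.3, -0.9]
grip_width: 91.4
finger_force: 0.0
wrist TCP,tip,inner tips: [[277.0, 254.0], [277.0, 242.0], [357.0, 242.0], [197.0, 242.0], [372.0, 268.0], [182.0, 268.0]]
scene [[258.0, 214.0], [258.0, 218.0], [259.0, 222.0], [221.0, 201.0], [222.0, 206.0], [223.0, 210.0]]
side [[319.0, 177.0], [318.0, 181.0], [318.0, 186.0], [349.0, 194.0], [349.0, 199.0], [348.0, 203.0]]
```

View pics/p9.png

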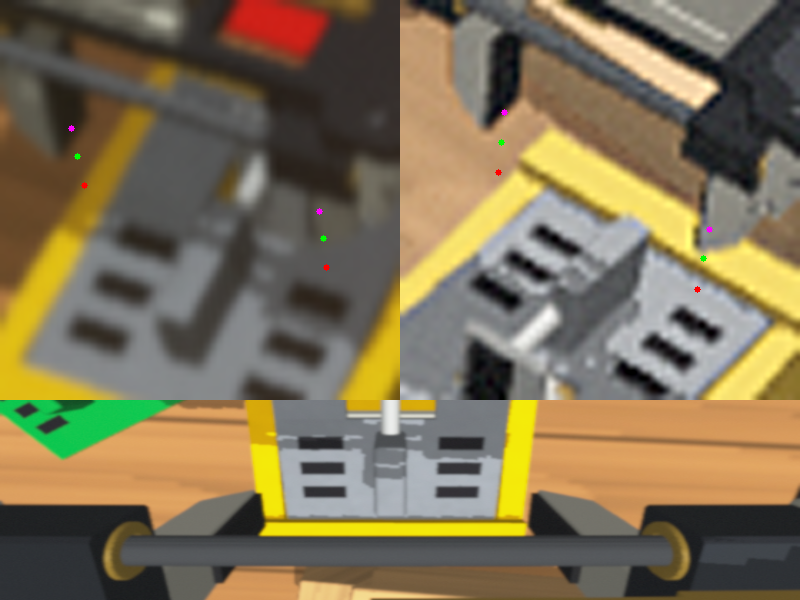

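The view shows the sprung cover with the open jaws straddling the rib. The rib sits about 2 mm to the -y side of jaw centre (wrist strip: rib and slot middle at column 390, jaws at 395), and the tips are about 10 mm above the TCP point. I descend to TCP z≈92 with y −1.5 mm.

```bash
python3 -m pendant '[[[0,-0.05,-0.4],[0,0,0],1],[[0,0,-0.4],[0,0,0],1],[[0,0,-0.4],[0,0,0],1],[[0,0,-0.3],[0,0,0],1],[[0,0,-0.2],[0,0,0],1],[[0,0,-0.15],[0,0,0],1],[[0,0,-0.1],[0,0,0],1],[[0,0,-0.1],[0,0,0],1],[[0,0,-0.08],[0,0,0],1],[[0,0,0],[0,0,0],1]]'
```

```text
time: 25.27
tool_pos: [599.4, -188.9, 91.9]
tcp_rot: [3.141, -0.0, -3.074]
contact_force: [-0.8, -0.7, 0.5]
grip_width: 91.5
finger_force: 0.0
```

```bash
python3 -m pendant '[[[0,0,0],[0,0,0],-0.5],[[0,0,0],[0,0,0],-0.5],[[0,0,0],[0,0,0],-0.5],[[0,0,0],[0,0,0],-0.5],[[0,0,0],[0,0,0],-0.5],[[0,0,0],[0,0,0],-0.5],[[0,0,0],[0,0,0],-0.5],[[0,0,0],[0,0,0],-0.5],[[0,0,0],[0,0,0],-0.5],[[0,0,0],[0,0,0],-0.5]]'
python3 - <<'E'
from h import *
o=bot.get_obs();print(o["contact_force"],o["tool_pos"]);w=bot.capture("wrist");cv2.imwrite("pics/w10.png",w)
E
```

```text
time: 26.1
tool_pos: [599.5, -188.9, 92.1]
tcp_rot: [3.141, 0.0, -3.074]
contact_force: [-0.3, 0.3, -0.1]
grip_width: 29.7
finger_force: 0.0
[-0.32999792  0.2991634  -0.11089133] [ 599.49228033 -188.91752126   92.10587803]
```

```bash
python3 -m pendant '[[[0,0,0],[0,0,0],-1],[[0,0,0],[0,0,0],-1],[[0,0,0],[0,0,0],-1],[[0,0,0],[0,0,0],-1],[[0,0,0],[0,0,0],-1],[[0,0,0],[0,0,0],-1],[[0,0,0],[0,0,0],-1],[[0,0,0],[0,0,0],-1],[[0,0,0],[0,0,0],-1],[[0,0,0],[0,0,0],-1]]'
```

```text
time: 26.98
tool_pos: [599.5, -189.0, 92.1]
tcp_rot: [-3.142, 0.0, -3.074]
contact_force: [0.1, -1.2, -0.1]
grip_width: 13.8
finger_force: 30.0
```

```bash
python3 -m pendant '[[[-0.055,-0.004,0],[0,0,0],-1],[[-0.055,-0.004,0],[0,0,0],-1],[[-0.055,-0.004,0],[0,0,0],-1],[[-0.055,-0.004,0],[0,0,0],-1],[[-0.055,-0.004,0],[0,0,0],-1],[[-0.055,-0.004,0],[0,0,0],-1],[[-0.055,-0.004,0],[0,0,0],-1],[[-0.055,-0.004,0],[0,0,0],-1],[[0,0,0],[0,0,0],-1],[[0,0,0],[0,0,0],-1]]'
python3 - <<'E'
from m import *
b=bot.capture("scene");cv2.imwrite("pics/s11.png",b);a=cv2.imread("pics/s9.png")
print("slotsR",shift(a,b,(223,246,243,266),8),"slotsL",shift(a,b,(215,237,219,238),8),bot.get_obs()["contact_force"],bot.get_obs()["moment"])
E
```

```text
time: 27.82
tool_pos: [586.1, -190.0, 92.2]
tcp_rot: [-3.142, -0.0, -3.074]
contact_force: [2.7, -0.1, 2.9]
grip_width: 13.6
finger_force: 30.0
slotsR (3.0, -4.38, 0.88) slotsL (2.75, -4.25, 0.74) [ 2.33355016 -0.79990202  2.01380434] [ 0.057275   -0.24572991 -0.02678184]
```

The slots shifted (+2.9,−4.3) px, as a 13 mm draw predicts. Now I lift gently and check the force.

```bash
python3 -m pendant '[[[0,0,0.04],[0,0,0],-1],[[0,0,0.04],[0,0,0],-1],[[0,0,0.04],[0,0,0],-1],[[0,0,0.04],[0,0,0],-1],[[0,0,0.04],[0,0,0],-1],[[0,0,0.06],[0,0,0],-1],[[0,0,0.06],[0,0,0],-1],[[0,0,0.06],[0,0,0],-1],[[0,0,0],[0,0,0],-1],[[0,0,0],[0,0,0],-1]]'
```

```text
time: 28.7
tool_pos: [586.4, -189.9, 103.7]
tcp_rot: [-3.142, 0.0, -3.074]
contact_force: [0.9, 0.1, -2.9]
grip_width: 13.8
finger_force: 30.0
```

```bash
python3 -m pendant '[[[0,0,0.15],[0,0,0],-1],[[0,0,0.2],[0,0,0],-1],[[0,0,0.3],[0,0,0],-1],[[0,0,0.3],[0,0,0],-1],[[0,0,0.35],[0,0,0],-1],[[0,0,0.35],[0,0,0],-1],[[0,0,0.35],[0,0,0],-1],[[0,0,0.3],[0,0,0],-1],[[0,0,0.2],[0,0,0],-1],[[0,0,0],[0,0,0],-1]]'
python3 - <<'E'
from h import *
o=bot.get_obs();print(o["contact_force"],o["moment"])
for n in("scene","side","wrist"): cv2.imwrite(f"pics/{n}12.png",bot.capture(n))
E
```

```text
time: 29.53
tool_pos: [587.0, -190.2, 180.4]
tcp_rot: [-3.14, 0.003, -3.074]
contact_force: [-0.1, 0.3, -2.8]
grip_width: 13.5
finger_force: 30.0
[-0.08677327  0.32012899 -2.79784083] [ 0.09407696  0.01075729 -0.00867716]
```

Lifted free: the load is about 2.8 N and the box is clear. I work out the mat centre precisely, then move over.

```bash
cat > mat.py <<'E'
from h import *
for n in("scene","side"):
    im=cv2.imread(f"pics/{n}0.png");c=cam(n)
    m=((im.max(2)<55)*255).astype(np.uint8);m=cv2.morphologyEx(m,cv2.MORPH_OPEN,np.ones((5,5)))
    k=(400,305) if n=="scene" else (228,163)
    _,L=cv2.connectedComponents(m);M=(L==L[k[1],k[0]]).astype(np.uint8)
    ct=max(cv2.findContours(M,0,cv2.CHAIN_APPROX_NONE)[0],key=len).reshape(-1,2)
    P=unproj(c,ct,4)[:,:2];print(n,len(ct),cv2.minAreaRect(P.astype(np.float32)))
E
python3 mat.py
python3 -m pendant '[[[0.02,0.6,0],[0,-0.075,0],-1],[[0.02,0.95,0],[0,-0.075,0],-1],[[0.02,0.95,0],[0,-0.075,0],-1],[[0.02,0.95,0],[0,-0.075,0],-1],[[0.02,0.95,0],[0,-0.075,0],-1],[[0.02,0.95,0],[0,-0.075,0],-1],[[0.02,0.95,0],[0,-0.075,0],-1],[[0.02,0.95,0],[0,-0.075,0],-1],[[0.02,0.95,0],[0,-0.075,0],-1],[[0.02,0.95,0],[0,-0.075,0],-1]]'
```

```text
scene 308 ((581.286376953125, 209.904541015625), (195.61376953125, 215.2508544921875), 2.0525999069213867)
side 2009 ((951.03857421875, 349.529296875), (2307.05322265625, 3529.180908203125), 43.51177978515625)
time: 30.52
tool_pos: [591.6, 86.0, 177.6]
tcp_rot: [-3.136, 0.089, -3.074]
contact_force: [0.8, -0.1, -2.6]
grip_width: 13.6
finger_force: 30.0
```

```bash
python3 -m pendant '[[[0.03,0.83,0],[0,0,-0.05],-1],[[0.03,0.83,0],[0,0,-0.05],-1],[[0.03,0.83,0],[0,0,-0.05],-1],[[0.03,0.83,0],[0,0,-0.06],-1],[[0.02,0.83,0],[0,0,-0.06],-1],[[0,0,-0.5],[0,0,0],-1],[[0,0,-0.8],[0,0,0],-1],[[0,0,-0.8],[0,0,0],-1],[[0,0,-0.5],[0,0,0],-1],[[0,0,0],[0,0,0],-1]]'
python3 - <<'E'
from h import *
print(bot.get_obs()["tool_pos"])
for n in("scene","side"):
    c=cam(n);im=bot.capture(n);cv2.imwrite(f"pics/{n}13.png",im);p=bot.get_obs()["tool_pos"]
    g=im.astype(int)
    # grey cover: low saturation, bright, near expected place
    m=((g.max(2)-g.min(2)<30)&(g.max(2)>95)).astype(np.uint8)
    q=proj(c,[p-[14,0,5]])[0].astype(int)
    R=np.zeros_like(m);R[max(q[1]-45,0):q[1]+45,max(q[0]-55,0):q[0]+55]=1;m&=R
    # dark slots inside region
    d=((g.max(2)<75).astype(np.uint8))&R
    N,L,st,ce=cv2.connectedComponentsWithStats(d)
    print(n,"expect",q,[(st[i][4],ce[i].round(1).tolist()) for i in range(1,N) if 8<st[i][4]<90])
    print([proj(c,[p+[a,b,-5]])[0].round().tolist() for a in(-84,56) for b in(-55,55)])
    for r in range(q[1]-44,q[1]+45,3): print("".join(".#"[m[r,x]] if not d[r,x] else "o" for x in range(q[0]-54,q[0]+55)))
E
```

```text
time: 31.35
tool_pos: [593.4, 208.5, 95.6]
tcp_rot: [-3.134, 0.081, -3.106]
contact_force: [-0.9, -0.8, -3.0]
grip_width: 13.6
finger_force: 30.0
[593.41728445 208.50097598  95.57154011]
scene expect [405 285] [(np.int32(35), [408.3, 257.4]), (np.int32(34), [386.0, 294.9]), (np.int32(39), [419.1, 298.3]), (np.int32(39), [416.4, 306.4])]
[[392.0, 252.0], [439.0, 270.0], [371.0, 303.0], [420.0, 323.0]]
.......................oooooooooooooooooooooooo#########oooooooooooooooo..#####..................####........
......................oooooooooooooooooooooooo############.oooooooooooooooooo....##############...o..........
.....................ooooooooooooooooooooooooo##############ooooooooooooooooooooooooooooooooooooo............
....................ooooooooooooooooooooooooo.################ooooooooooooooooooooooooooooooooo..............
.................ooooooooooooooooooooooooooo.......###########..ooooooooooooooooooooooooooooo................
................oooooooooooooooooooooooooo###......ooooooo.###########.oooooooooooooooooooo..................
..............oooooooooooooooooooooo
[... 5450 characters left out ...]
ooooooooooooooooooooooooooooo...........
...................oooooooooooooooooooooooooooooooooooooooooooooooooooooooooooooooooooooooooooo..............
.......................oooooooooooooooooooooooooooooooooooooooooooooooooooooooooooooooooooo..................
...........................oooooooooooooooooooooooooooooooooooooooooooooooooooooooooooo......................
...............................oooooooooooooooooooooooooooooooooooooooooooooooooooo..........................
....................................ooooooooooooooooooooooooooooooooooooooooooo..............................
.......................................oooooooooooooooooooooooooooooooooooo..................................
```

The silhouette corners match a level cover at the predicted place: side (219,159), (196,144) against expected (220,160), (196,143). Next I lower it, with the last part slow.

```bash
python3 -m pendant '[[[0.06,0.06,-0.3],[0,0,0],-1],[[0,0,-0.5],[0,0,0],-1],[[0,0,-0.5],[0,0,0],-1],[[0,0,-0.4],[0,0,0],-1],[[0,0,-0.2],[0,0,0],-1],[[0,0,-0.15],[0,0,0],-1],[[0,0,-0.1],[0,0,0],-1],[[0,0,0],[0,0,0],-1],[[0,0,0],[0,0,0],-1],[[0,0,0],[0,0,0],-1]]'
```

```text
time: 32.28
tool_pos: [598.8, 211.0, 36.8]
tcp_rot: [-3.136, 0.091, -3.107]
contact_force: [0.7, 0.3, -2.7]
grip_width: 13.9
finger_force: 30.0
```

```bash
python3 -m pendant '[[[-0.1,0,-0.1],[0,0,0],-1],[[0,0,-0.1],[0,0,0],-1],[[0,0,-0.1],[0,0,0],-1],[[0,0,-0.1],[0,0,0],-1],[[0,0,-0.1],[0,0,0],-1],[[0,0,-0.1],[0,0,0],-1],[[0,0,-0.05],[0,0,0],-1],[[0,0,0],[0,0,0],-1],[[0,0,0],[0,0,0],-1],[[0,0,0],[0,0,0],-1]]'
```

```text
time: 33.12
tool_pos: [595.4, 210.9, 16.6]
tcp_rot: [-3.136, 0.09, -3.106]
contact_force: [-0.2, -0.9, -2.3]
grip_width: 14.0
finger_force: 30.0
```

```bash
python3 -m pendant '[[[0,0,-0.02],[0,0,0],-1],[[0,0,-0.02],[0,0,0],-1],[[0,0,-0.02],[0,0,0],-1],[[0,0,-0.02],[0,0,0],-1],[[0,0,-0.02],[0,0,0],-1],[[0,0,0],[0,0,0],-1],[[0,0,0],[0,0,0],-1],[[0,0,0],[0,0,0],-1],[[0,0,0],[0,0,0],-1],[[0,0,0],[0,0,0],-1]]'
```

```text
time: 33.95
tool_pos: [595.3, 210.9, 13.6]
tcp_rot: [-3.136, 0.09, -3.107]
contact_force: [-0.3, 0.6, -2.2]
grip_width: 14.0
finger_force: 30.0
```

```bash
python3 -m pendant '[[[0,0,-0.02],[0,0,0],-1],[[0,0,-0.02],[0,0,0],-1],[[0,0,-0.02],[0,0,0],-1],[[0,0,0],[0,0,0],-1],[[0,0,0],[0,0,0],-1],[[0,0,0],[0,0,0],-1],[[0,0,0],[0,0,0],-1],[[0,0,0],[0,0,0],-1],[[0,0,0],[0,0,0],-1],[[0,0,0],[0,0,0],-1]]'
```

```text
time: 34.78
tool_pos: [595.3, 210.9, 11.7]
tcp_rot: [-3.136, 0.09, -3.107]
contact_force: [0.9, 0.7, -2.5]
grip_width: 13.6
finger_force: 30.0
```

```bash
python3 -m pendant '[[[0,0,-0.02],[0,0,0],-1],[[0,0,-0.02],[0,0,0],-1],[[0,0,0],[0,0,0],-1],[[0,0,0],[0,0,0],-1],[[0,0,0],[0,0,0],-1],[[0,0,0],[0,0,0],-1],[[0,0,0],[0,0,0],-1],[[0,0,0],[0,0,0],-1],[[0,0,0],[0,0,0],-1],[[0,0,0],[0,0,0],-1]]'; python3 -c "
from h import *;print(bot.get_obs()['moment'])"
```

```text
time: 35.62
tool_pos: [595.3, 210.8, 10.9]
tcp_rot: [-3.135, 0.09, -3.107]
contact_force: [-4.0, -3.2, 5.9]
grip_width: 13.7
finger_force: 30.0
[-0.20057913  0.36067971  0.02756769]
```

```bash
python3 -m pendant '[[[0,0,0.01],[0.025,-0.03,0],-1],[[0,0,0.01],[0.025,-0.03,0],-1],[[0,0,0],[0,0,0],-1],[[0,0,0],[0,0,0],-1],[[0,0,-0.01],[0,0,0],-1],[[0,0,-0.01],[0,0,0],-1],[[0,0,0],[0,0,0],-1],[[0,0,0],[0,0,0],-1],[[0,0,0],[0,0,0],-1],[[0,0,0],[0,0,0],-1]]'; python3 -c "
from h import *;print(bot.get_obs()['moment'])"
```

```text
time: 36.45
tool_pos: [595.5, 211.0, 10.9]
tcp_rot: [-3.142, 0.098, -3.107]
contact_force: [-1.3, -0.8, 5.7]
grip_width: 14.0
finger_force: 30.0
[-0.06399732  0.2218797   0.0123591 ]
```

Contact is now centred, so the cover sits flat. Open and withdraw.

```bash
python3 -m pendant '[[[0,0,0],[0,0,0],1],[[0,0,0],[0,0,0],1],[[0,0,0],[0,0,0],1],[[0,0,0],[0,0,0],1],[[0,0,0],[0,0,0],1],[[0,0,0],[0,0,0],1],[[0,0,0],[0,0,0],1],[[0,0,0],[0,0,0],1],[[0,0,0],[0,0,0],1],[[0,0,0],[0,0,0],1]]'
python3 -m pendant '[[[0,0,0.1],[0,0,0],1],[[0,0,0.2],[0,0,0],1],[[0,0,0.4],[0,0,0],1],[[0,0,0.8],[0,0,0],1],[[0,0,0.9],[0,0,0],1],[[0,0,0.9],[0,0,0],1],[[0,0,0.9],[0,0,0],1],[[-0.5,0,0.9],[0,0,0],1],[[-0.9,0,0.5],[0,0,0],1],[[-0.9,0,0],[0,0,0],1]]'
python3 -m pendant '[[[-0.9,0,0],[0,0,0],1],[[-0.9,0,0],[0,0,0],1],[[-0.9,0,0],[0,0,0],1],[[-0.5,0,0],[0,0,0],1],[[0,0,0],[0,0,0],1],[[0,0,0],[0,0,0],1],[[0,0,0],[0,0,0],1],[[0,0,0],[0,0,0],1],[[0,0,0],[0,0,0],1],[[0,0,0],[0,0,0],1]]'
python3 - <<'E'
from h import *
for n in("scene","side"):
    im=bot.capture(n);cv2.imwrite(f"pics/{n}14.png",im);c=cam(n);g=im.astype(int)
    m=((g.max(2)-g.min(2)<35)&(g.max(2)>90)).astype(np.uint8)
    q=proj(c,[[581.5,210,9]])[0].astype(int)
    N,L,st,ce=cv2.connectedComponentsWithStats(m)
    i=np.bincount(L[q[1]-15:q[1]+16,q[0]-15:q[0]+16].ravel(),minlength=N)[1:].argmax()+1
    ct=max(cv2.findContours((L==i).astype(np.uint8),0,cv2.CHAIN_APPROX_NONE)[0],key=len).reshape(-1,2)
    print(n,q,st[i],cv2.minAreaRect(unproj(c,ct,9)[:,:2].astype(np.float32)))
    y0,x0=q[1]-36,q[0]-50
    for r in range(y0,q[1]+37,3): print("".join("#" if m[r,x] else ("o" if g[r,x].max()<75 else ".") for x in range(x0,q[0]+51,2)))
E
```

```text
time: 37.28
tool_pos: [595.3, 210.9, 10.5]
tcp_rot: [-3.141, 0.097, -3.107]
contact_force: [0.5, -0.1, 0.8]
grip_width: 75.9
finger_force: 0.0
time: 38.12
tool_pos: [527.9, 211.3, 183.7]
tcp_rot: [3.14, 0.106, -3.108]
contact_force: [0.3, -0.4, -0.2]
grip_width: 91.7
finger_force: 0.0
time: 38.95
tool_pos: [430.9, 210.8, 178.3]
tcp_rot: [-3.141, 0.097, -3.108]
contact_force: [0.2, 1.0, -0.4]
grip_width: 92.1
finger_force: 0.0
scene [398 302] [ 369  271   60   66 1905] ((580.8800048828125, 211.19302368164062), (139.58267211914062, 109.1601333618164), 2.2852423191070557)
........oooooooooooooooooooo.......................
.......ooooooooooooooooooooooooo...................
.......oooooooooooo####ooooooooooooo...............
......oooooooooooo.########ooooooooooooo...........
......oooooooooooo#########.oooooooooooooooo.......
.....oooooooooooo.#########ooooo###.oooooooooooo...
....ooooooooooooo########ooooooo#######.ooooooooooo
....oooooooooooo########oooooooo#########oooooooooo
...ooooooooooooo#######.ooooooooo#######.oooooooooo
...oooooooooooo#########ooo##ooo.#######ooooooooooo
..oo
[... 1515 characters left out ...]
..##########oooooo......
.....ooooooooo##########.o.#######o##.ooooooooo....
...ooooooooo########ooo########.o###oooooooooooo...
.....oooooooo######oooooo####o.##.oooooooooooo.....
.......oooooooo##oooooo#########oooooooooooo.......
..........ooooooooo##########.oooooooooooo.........
............ooooooo########.oooooooooooo...........
..............ooooooo####.oooooooooooo.............
................oooooooooooooooooooo...............
..................oooooooooooooooo.................
....................oooooooooooo...................
......................oooooooo.....................
........................oooo.......................
...................................................
```

The cover measures 140 × 109 mm, flat, centred at (581,211) on the mat centre (581,210), with the gripper clear. I hand it in.

```bash
python3 -c "
from plant import bot
print(bot.close_job())"
```

```text
the job is handed in; nothing more can be done
None
```

The control box is open and the job is handed in (no verdict came back): the tab was pressed at about 6 N until the cover sprang up, and the cover was drawn 13 mm, lifted off and set flat, rib upward, within about 2 mm of the mat centre.

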